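# Snap a readout's circuit board onto its standoffs

## Robot

A 6-joint arm with a two-finger parallel gripper is mounted at the origin on the work surface. World frame = base frame: x ahead of the robot, y to its left, z up, the work surface at z = 0. Lengths are in m, angles in rad, forces in N, time in s.
With the tool pointing down it reaches from about 0.375 to 0.975 m from the base axis. Payload 3.8 kg.
Tool frame: the origin (TCP) lies on the centre line of the jaws, within the pads' length; the fingertips stand 11 mm ahead of it and the grasp point (between the pads) lies 8 mm behind it; x points along the fingers, y is the direction in which the jaws open and shut, and the axes are right-handed (so a half turn about x gives the same grasp; the last joint's range is limited). The gripper opens to 88 mm and grips with 3 to 60 N. Pads are 18 mm wide; open, the fingers measure 123 mm over their backs; the gripper's body (75 mm by 187 mm) begins 45 mm behind the grasp point.
Start: joints at [1.097, 0.264, 1.604, -0, 1.274, -0.037], TCP at [0.286, 0.612, 0.25] pointing down, gripper open.
Joint ranges: [-2.63, 2.63], [-0.94, 2.18], [0.31, 2.57], [-1.31, 4.45], [0, 2.66], [-2.55, 2.55]. Speed limits (rad/s): [2.57, 2.57, 3.14, 3.14, 3.14, 3.14].

## Interface

Orientations are given as a rotation vector (axis times angle).
In Python, from rig import bot, vision gives the robot as it stands. The module is installed in compiled form; this text tells all that it offers.
- The arm moves only by the tool servo_tool, never from a script. Its argument "rows" is one flat list of numbers, 5 for each row, row after row: the opening, from 0 (shut) to 1 (fully open), then the shift along the tool's x, y, z in m, then the turn about the tool's x in degrees. A call has exactly 10 rows; each row is the pose to reach, as a shift and turn from the pose commanded when the call began, along the tool's axes at that moment; what a row does not reach only later rows make up. A row lasts 1/10 s, in which the tool goes at most 50 mm and 8.59 degrees, less where a joint would pass 70% of its speed; a pose out of reach is approached as far as the arm can. A call with a gripper value outside its range is refused whole. The fingers move at their own pace and stop on an object; "squeeze" is the grip in N (left out, the last holds). Time passes only in rows, so rows that repeat a pose let the fingers close, or fill a call up. It gives the time, the measured TCP pose, the force and the opening at its end, in the units of the state.
- bot.observe(): the state, without advancing time (a new reading comes with each control period).
- vision.camera(name): name is "side" or "top"; returns the picture (420x560x3 uint8, red, green, blue); there is no depth.
- vision.camera_params(name): a dict with "vertical_fov" (degrees; the focal length in pixels is half the picture's height over the tangent of half this angle, whatever the lens; pixels are square), "cx", "cy" (the principal point, pixels), "T" (4x4, takes a point from camera to world coordinates). Camera axes: x right, y down, z forward; pixel columns grow to the right and rows downward; lengths in m; the calibration is good to about 2 mm. A picture is of the moment at which its call begins. camera_params takes no time and is no camera call.
- bot.hand_in(): hands the job in, once; it reports no verdict.
The state is a dict: "clock": time; "joint_pos": joint angles; "dq": joint speeds; "joint_torque": joint torques, N m; "position": TCP position; "ee_rot": TCP orientation; "wrist_force": force on the tool from outside, world axes, zero at the start; "wrist_torque": the same for the moment, N m; "grip_width": opening from 0.0 (shut) to 1.0 (fully open).
Only numpy, scipy, OpenCV 4.12 (cv2) and the standard library are available. Lean on these libraries where they do the work, as an engineer would, in place of code of your own. Each camera call takes 0.05 s, during which the arm holds its last target. There are 200 camera calls.

## Task

Pick up the circuit board from the grey mat and lay it on the four snap standoffs of the sloping readout chassis, connector end up-slope and component side out, then press it down beside each post until all four have clicked through and the board sits fully home on all four shoulders. Let go of it, and leave the other things on the table where they are.

Things in the scene. Friction and masses are not known exactly. Their poses are not given: they have to be found in the camera images.
- heat_sink (a point): Centre of the finned dark-grey heat sink in the middle of the board, the place to grip: 30 mm along the board's x, 24 mm along y, 26 mm tall (from 3 to 29 mm above the board's underside). This point is 16 mm above the underside, over the board's centre. Axes are the board's.
- board: Loose dark green circuit board 124 (x) x 104 (y) x 3 mm, some 0.18 kg, flat on a 2 mm grey mat. Origin: centre of underside; x to the connector end (wide hole pair), z out of the component side. 11 mm holes near the corners. Black connector at x 53 (36 long, top at z 12), grey strip at x -54 (30 long, top at z 11). Bare to press at (30, 40), (30, -40), (-30, 30), (-30, -30) mm, beside the holes.
- panel: Sloping dark metal chassis plate, 190 x 190 mm with a low black lip, of the opened readout head on a fixed stand; faces the robot and up, 25 degrees from level. Origin: middle of the four posts, in the plane of their shoulders, 12 mm above the plate, where the seated board's underside lies. x up the slope, y left, z square out of the plate. The board goes on x to x, z to z; it fits only that way.
- hole_ul (a point): Centre of the upper left hole of the board, 11 mm wide, in its underside, at board (x, y) = (50, 40) mm from the board's centre (axes of the board).
- post_ul (a point): Upper left white snap standoff, along panel z: its shoulder (15 mm wide), at panel (50, 40, 0) mm. Above: core 8 mm thick to z 14, cone to z 21; two sprung barbs to +y and -y, 15.6 mm across at z 5-6, 8 across at z 14. A board laid on stops with its underside at about z 11; 10-15 N beside the post snaps it home to z 0, barbs over its top. Takes the upper left hole.
- hole_ur (a point): Centre of the upper right hole of the board, 11 mm wide, in its underside, at board (x, y) = (50, -40) mm from the board's centre (axes of the board).
- post_ur (a point): Upper right white snap standoff, along panel z: its shoulder (15 mm wide), at panel (50, -40, 0) mm. Above: core 8 mm thick to z 14, cone to z 21; two sprung barbs to +y and -y, 15.6 mm across at z 5-6, 8 across at z 14. A board laid on stops with its underside at about z 11; 10-15 N beside the post snaps it home to z 0, barbs over its top. Takes the upper right hole.
- hole_ll (a point): Centre of the lower left hole of the board, 11 mm wide, in its underside, at board (x, y) = (-50, 30) mm from the board's centre (axes of the board).
- post_ll (a point): Lower left white snap standoff, along panel z: its shoulder (15 mm wide), at panel (-50, 30, 0) mm. Above: core 8 mm thick to z 14, cone to z 21; two sprung barbs to +y and -y, 15.6 mm across at z 5-6, 8 across at z 14. A board laid on stops with its underside at about z 11; 10-15 N beside the post snaps it home to z 0, barbs over its top. Takes the lower left hole.
- hole_lr (a point): Centre of the lower right hole of the board, 11 mm wide, in its underside, at board (x, y) = (-50, -30) mm from the board's centre (axes of the board).
- post_lr (a point): Lower right white snap standoff, along panel z: its shoulder (15 mm wide), at panel (-50, -30, 0) mm. Above: core 8 mm thick to z 14, cone to z 21; two sprung barbs to +y and -y, 15.6 mm across at z 5-6, 8 across at z 14. A board laid on stops with its underside at about z 11; 10-15 N beside the post snaps it home to z 0, barbs over its top. Takes the lower right hole.
- spindle: Bystander: black spindle stand with a round 80 mm foot and a 36 mm thick stem, 85 mm tall; origin at the centre of its underside.
- jar: Bystander: small jar, 48 mm wide, 75 mm tall; origin at the centre of its underside.
- driver: Bystander: screwdriver lying on the table.
- gauge_block: Bystander: steel gauge block 50 x 30 x 30 mm; origin at the centre of its underside.
There are look-alikes about, which are no part of the job. There is more than one size of the board; the one meant has the size given above.

How it is judged:
On the way, in this order (a step that is already met when the one before it is completed fails the run):
1. the board is laid on the standoffs, every post standing in its own hole (z of each of hole_ul, hole_ur, hole_ll, hole_lr in the frame of panel below 0.018 m and distance between hole_ul and post_ul below 0.019 m and distance between hole_ur and post_ur below 0.019 m and distance between hole_ll and post_ll below 0.019 m and distance between hole_lr and post_lr below 0.019 m), for 0.05 s.
2. all four posts have clicked through and the board is home on the shoulders (z of each of hole_ul, hole_ur, hole_ll, hole_lr in the frame of panel below 0.0012 m and distance between hole_ul and post_ul below 0.005 m and distance between hole_ur and post_ur below 0.005 m and distance between hole_ll and post_ll below 0.005 m and distance between hole_lr and post_lr below 0.005 m), for 0.2 s.
At the end, for the whole second after the job is handed in: Each of the four holes lies on its own post (hole centre within 5 mm of the post's shoulder point) with the board's underside within 1.2 mm of that shoulder, measured square to the chassis plate, so that all barbs have snapped over it; the board is released and at rest (all of step 2 and linear speed of board below 0.01 m/s); the robot touches nothing.
It fails at once if the spindle is moved by more than 3 cm (distance of spindle from where it was at the start of the episode above 0.03 m).
It fails at once if the jar is moved by more than 3 cm (distance of jar from where it was at the start of the episode above 0.03 m).
It fails at once if the driver is moved by more than 3 cm (distance of driver from where it was at the start of the episode above 0.03 m).
It fails at once if the gauge block is moved by more than 3 cm (distance of gauge_block from where it was at the start of the episode above 0.03 m).
It also fails if it takes over 54 s, if anything falls off the work surface, if the arm or the gripper's body presses on something with over 40 N, if the wrist force passes 120 N, or if a joint passes its speed limit or range.

## Working session

There is one attempt and no reset: what is moved stays moved. The work goes in short steps, Python scripts to look and compute and a tool call to move; the robot and the scene stay as the last step left them, time stands still between calls to the robot, and variables do not carry over. Pictures are saved under pics/ and viewed, about 8 in all and at most 12, crops included, and the job is handed in when it is done.

Besides the shell and the picture viewer there is one more tool, called after "Call:" as a command line: name --argument value ..., lists and objects as JSON in quotes. servo_tool: Moves the arm, as the interface text tells. Its arguments: {"type":"object","properties":{"rows":{"type":"array","items":{"type":"number"}},"squeeze":{"type":"number"}},"required":["rows"]}

```bash
mkdir -p pics; python3 - <<'E'
from rig import bot, vision
import cv2,numpy as np
for n in("top","side"):
    im=vision.camera(n); np.save(f"pics/{n}0.npy",im); cv2.imwrite(f"pics/{n}0.png",cv2.resize(im[:,:,::-1],(800,600),interpolation=cv2.INTER_CUBIC))
    p=vision.camera_params(n); print(n,p["vertical_fov"],p["cx"],p["cy"],np.round(p["T"],4).tolist())
    print([k for k in p])
print(bot.observe())
E
```

```text
top 48.72894642403313 281.1580247069503 215.3312504665158 [[-0.0277, -0.9927, 0.1178, 0.4249], [-0.9996, 0.0284, 0.0039, -0.0311], [-0.0072, -0.1176, -0.993, 1.3665], [0.0, 0.0, 0.0, 1.0]]
['vertical_fov', 'cx', 'cy', 'T']
side 52.60711643372284 284.3356168244218 209.78677806696157 [[-0.9916, -0.0846, 0.0982, 0.4585], [-0.1292, 0.7091, -0.6931, 0.7329], [-0.0109, -0.7, -0.7141, 0.8537], [0.0, 0.0, 0.0, 1.0]]
['vertical_fov', 'cx', 'cy', 'T']
{'clock': 0.1, 'joint_pos': array([ 1.09711455e+00,  2.64707348e-01,  1.60525690e+00, -3.91568149e-05,
        1.27368008e+00, -3.69226782e-02]), 'dq': array([ 3.51492755e-04, -2.23463931e-04, -1.93161577e-03, -9.80994894e-04,
        4.34287664e-04,  4.96491200e-05]), 'joint_torque': array([-7.29630647e-04, -5.03624618e+01, -3.58068502e+01,  7.31012318e-02,
        2.32439954e-02, -3.10327789e-05]), 'position': array([0.28526968, 0.61106665, 0.24848206]), 'ee_rot': array([ 0.34097239,  1.54400421, -0.34412624]), 'wrist_force': array([-0.3156605 ,  0.11966717,  0.32786075]), 'wrist_torque': array([ 0.00426519, -0.02568744,  0.03041662]), 'grip_width': 1.003540255379202}
```

View pics/top0.png

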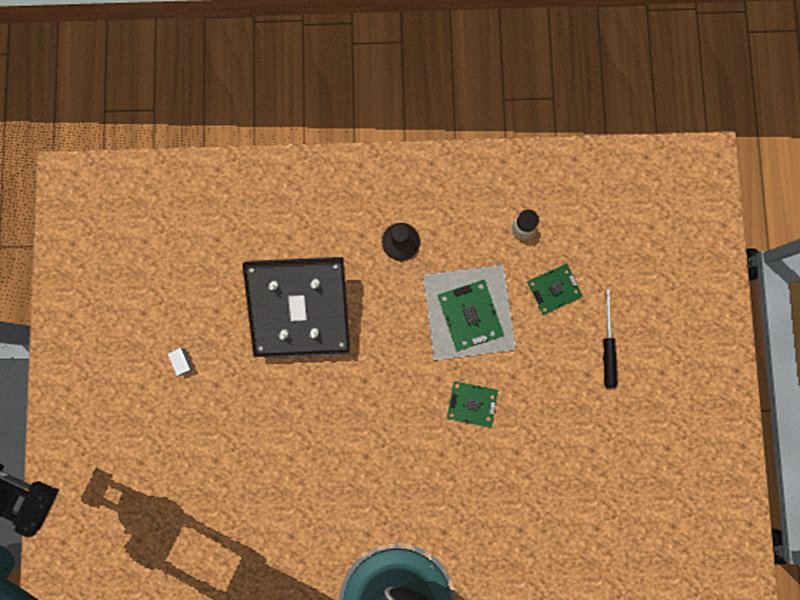

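View pics/side0.png

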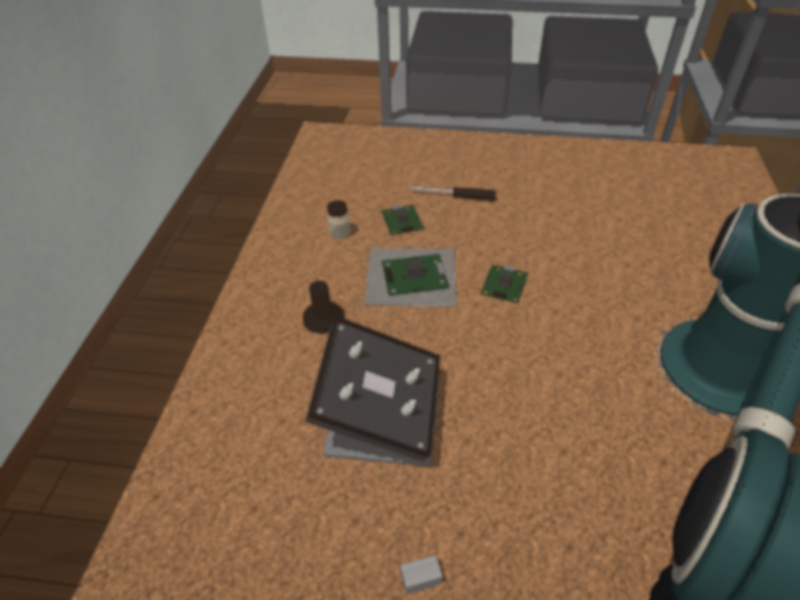

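The top view has three green boards: (472,316) on the grey mat, and smaller ones bare on the table at (555,288) and (472,404). The one on the mat fits, being the largest. The chassis is at (297,307). I'll enlarge these to confirm.

```bash
cat > h.py <<'E'
import numpy as np,cv2
from rig import bot,vision
from scipy.spatial.transform import Rotation as R
def par(n):
    p=vision.camera_params(n); return 210/np.tan(np.radians(p["vertical_fov"]/2)),p["cx"],p["cy"],p["T"]
def ray(n,u,v):
    f,cx,cy,T=par(n); d=T[:3,:3]@np.array([(u-cx)/f,(v-cy)/f,1]); return T[:3,3],d/np.linalg.norm(d)
def onz(n,u,v,z):
    o,d=ray(n,u,v); return o+d*(z-o[2])/d[2]
def tri(a,b):
    (o,d),(p,e)=ray("top",*a),ray("side",*b)
    A=np.stack([d,-e],1); s=np.linalg.lstsq(A,p-o,rcond=None)[0]
    x,y=o+d*s[0],p+e*s[1]; return (x+y)/2,np.linalg.norm(x-y)
def proj(n,P):
    f,cx,cy,T=par(n); c=T[:3,:3].T@(np.asarray(P)-T[:3,3]); return np.array([cx+f*c[0]/c[2],cy+f*c[1]/c[2]])
E
python3 - <<'E'
import numpy as np,cv2
t=np.load("pics/top0.npy");s=np.load("pics/side0.npy")
def c(im,u,v,w,h):return cv2.resize(im[v:v+h,u:u+w,::-1],(400,300),interpolation=cv2.INTER_CUBIC)
cv2.imwrite("pics/c1.png",np.vstack([np.hstack([c(t,280,170,100,75),c(t,158,173,112,84)]),np.hstack([c(s,240,160,100,75),c(s,205,215,112,84)])]))
E
```

```text
(no output)
```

View pics/c1.png

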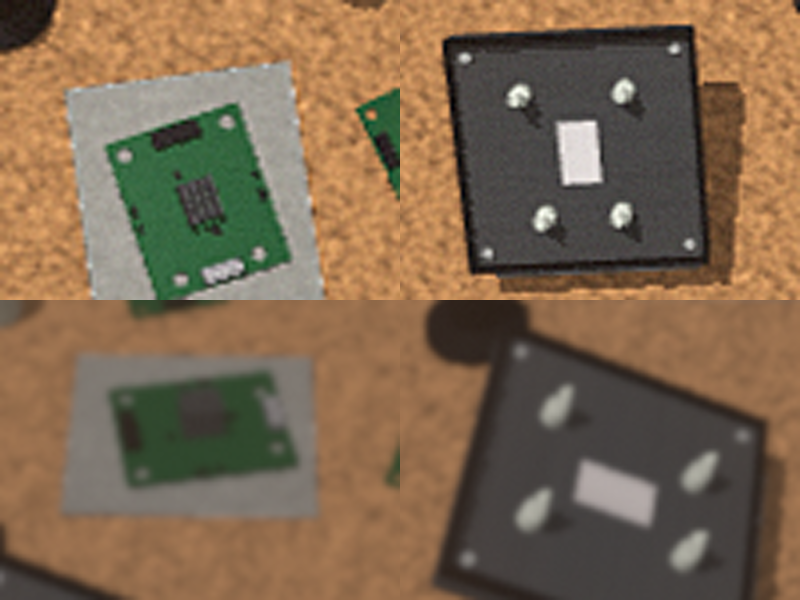

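Top-left crop: the mat board is clearly the largest. Its connector (black, crop (178,132)) faces away from the robot, its heat sink is at crop (199,200), and its four holes are visible. The wider hole pair is on the connector side, as described. Top-right crop: posts at (518,96), (623,91), (545,219), (622,215), with the wide pair up-slope.

```bash
cat > m.py <<'E'
from h import *
t=np.load("pics/top0.npy");s=np.load("pics/side0.npy")
def blobs(im,m,box,amin,amax):
    u,v,w,h=box; k=np.zeros_like(m,np.uint8); k[v:v+h,u:u+w]=m[v:v+h,u:u+w]
    n,l,st,c=cv2.connectedComponentsWithStats(k.astype(np.uint8)); out=[]
    g=im.astype(float).max(2)
    for i in range(1,n):
        if amin<=st[i,4]<=amax: out.append((np.round(c[i],2).tolist(),st[i].tolist()))
    return out,l
if __name__=="__main__":
    for n,im,bb,pb in(("top",t,(300,190,62,62),(168,178,95,72)),("side",s,(262,175,60,38),(215,225,98,95))):
        I=im.astype(int)
        g=(I[...,1]>I[...,0]*1.3)&(I[...,1]>I[...,2]*1.3)
        k=np.zeros(g.shape,np.uint8);u,v,w,h=bb;k[v:v+h,u:u+w]=g[v:v+h,u:u+w]
        k=cv2.morphologyEx(k,cv2.MORPH_CLOSE,np.ones((7,7)))
        c=max(cv2.findContours(k,0,2)[0],key=cv2.contourArea)
        r=cv2.minAreaRect(c.astype(np.float32)); print(n,"rect",r)
        if n=="top":
            b=np.array([onz(n,*q,.005)[:2] for q in cv2.boxPoints(r)]); print(b,np.linalg.norm(np.diff(b,axis=0),axis=1),b.mean(0))
        br=(I.min(2)>(110 if n=="top" else 85))
        print("holes");[print(x, np.round(onz(n,*x[0],.003),4)) for x in blobs(im,br,bb,3,200)[0]]
        print("panel");[print(x) for x in blobs(im,br,pb,2,300)[0]]
E
python3 m.py
```

```text
top rect ((329.0500183105469, 220.15000915527344), (41.42583084106445, 34.78504943847656), 71.56505584716797)
[[ 0.61215971 -0.100093  ]
 [ 0.64230092 -0.19913251]
 [ 0.5243553  -0.23263371]
 [ 0.49478869 -0.13452448]] [0.10352447 0.12261117 0.10246759] [ 0.56840116 -0.16659592]
holes
([336.0, 200.0], [335, 199, 3, 3, 9]) [ 0.6279 -0.1898  0.003 ]
([310.55, 208.64], [309, 207, 4, 4, 11]) [ 0.6042 -0.1134  0.003 ]
([344.12, 233.0], [343, 232, 3, 3, 8]) [ 0.529  -0.2096  0.003 ]
([324.75, 239.62], [323, 239, 4, 3, 8]) [ 0.5111 -0.1519  0.003 ]
panel
([234.33, 186.11], [233, 185, 4, 3, 9])
([175.67, 188.89], [174, 188, 4, 3, 9])
([219.86, 198.14], [217, 195, 7, 7, 35])
([190.66, 199.38], [188, 196, 7, 7, 32])
([207.76, 215.42], [202, 207, 13, 18, 207])
([197.91, 233.8], [195, 231, 7, 7, 35])
([219.51, 232.74], [217, 230, 6, 7, 35])
([238.5, 241.0], [237, 240, 4, 3, 8])
([182.0, 243.29], [181, 242, 3, 3, 7])
side rect ((291.05181884765625, 191.78248596191406), (22.657365798950195, 40.194854736328125), 83.41805267333984)
holes
panel
([238.5, 229.0], [237, 228, 4, 3, 12])
([248.58, 244.22], [244, 238, 10, 13, 83])
([300.5, 252.5], [299, 251, 4, 4, 12])
([288.23, 262.66], [283, 257, 11, 12, 86])
([242.09, 273.31], [237, 267, 11, 13, 94])
([285.44, 284.54], [280, 279, 12, 12, 91])
([223.5, 287.0], [222, 285, 4, 5, 16])
([238.85, 314.16], [225, 301, 45, 19, 263])
([293.94, 311.18], [292, 309, 5, 5, 17])
```

```bash
cat > pan.py <<'E'
from h import *
S=[tri(a,b) for a,b in (((175.67,188.89),(223.5,287)),((234.33,186.11),(238.5,229)),((182,243.29),(293.94,311.18)),((238.5,241),(300.5,252.5)))]
P=[tri(a,b) for a,b in (((190.66,199.38),(242.09,273.31)),((219.86,198.14),(248.58,244.22)),((197.91,233.8),(285.44,284.54)),((219.51,232.74),(288.23,262.66)))]
for n,L in(("screw",S),("post",P)):
    for p,e in L: print(n,np.round(p,4),round(e,4))
s=np.array([p for p,_ in S]);p=np.array([p for p,_ in P])
def frame(q):
    x=(q[0]+q[1]-q[2]-q[3]);x/=np.linalg.norm(x);y=q[0]+q[2]-q[1]-q[3];y-=x*(x@y);y/=np.linalg.norm(y);return np.stack([x,y,np.cross(x,y)],1)
for q in(s,p):
    F=frame(q);print("tilt",np.degrees(np.arccos(F[2,2])),"roll",np.degrees(F[2,1]),"yaw",np.degrees(np.arctan2(F[1,0],F[0,0])));print(q.mean(0));print(np.round((q-q.mean(0))@F,4))
F=frame(s);print("posts in screw frame");print(np.round((p-s.mean(0))@F,4))
E
python3 pan.py
```

```text
screw [0.6533 0.2587 0.1242] 0.0008
screw [0.6558 0.0989 0.1243] 0.0002
screw [0.5087 0.2566 0.0569] 0.0
screw [0.5109 0.0966 0.0569] 0.0006
post [0.6234 0.2186 0.1214] 0.0001
post [0.6245 0.139  0.1219] 0.0003
post [0.5328 0.2072 0.0797] 0.0007
post [0.5341 0.147  0.0791] 0.0007
tilt 24.93554263991707 roll -0.034101747403383 yaw 0.8691864603757852
[0.5822034  0.17771392 0.09056348]
[[ 0.0798  0.0799  0.    ]
 [ 0.0799 -0.0799 -0.    ]
 [-0.0798  0.08   -0.    ]
 [-0.0799 -0.08    0.    ]]
tilt 25.022866272922595 roll 0.0005781899314650802 yaw 1.0703535930981822
[0.57866484 0.17793556 0.10052853]
[[ 0.05    0.0398 -0.0003]
 [ 0.0499 -0.0398  0.0003]
 [-0.0499  0.0301  0.0003]
 [-0.05   -0.0301 -0.0003]]
posts in screw frame
[[ 0.0509  0.0402  0.0104]
 [ 0.051  -0.0393  0.0108]
 [-0.049   0.0302  0.0108]
 [-0.0489 -0.03    0.0101]]
```

```bash
cat >> h.py <<'E'
def rel(goal,yawdeg=None,note=""):
    """shift in current tool axes to reach world goal; turn for tool-y along yaw direction (jaw axis)"""
    s=bot.observe(); M=R.from_rotvec(s["ee_rot"]).as_matrix()
    d=M.T@(np.asarray(goal)-s["position"])
    out=[np.round(d*1000,1).tolist()]
    yaw=np.degrees(np.arctan2(M[1,1],M[0,1])); out.append(("jaw yaw",round(yaw,2)))
    if yawdeg is not None: out.append(("turn",round((-(yawdeg-yaw)+90)%180-90,2)))
    print(note,*out)
E
python3 - <<'E'
from h import *
s=bot.observe();print(np.round(R.from_rotvec(s["ee_rot"]).as_matrix(),4))
rel([.568,-.166,.20],90+16.9)
E
```

```text
[[-9.000e-04  4.230e-01  9.061e-01]
 [-1.800e-03  9.061e-01 -4.230e-01]
 [-1.000e+00 -2.100e-03 -0.000e+00]]
 [49.7, -584.4, 584.9] ('jaw yaw', np.float64(64.98)) ('turn', np.float64(-41.92))
```

Call:
servo_tool --rows '[1, 0, -0.015, 0.015, -2, 1, 0, -0.045, 0.045, -4, 1, 0, -0.075, 0.075, -6, 1, 0, -0.105, 0.105, -9, 1, 0, -0.135, 0.135, -12, 1, 0, -0.165, 0.165, -15, 1, 0, -0.195, 0.195, -18, 1, 0, -0.225, 0.225, -21, 1, 0, -0.255, 0.255, -24, 1, 0, -0.285, 0.285, -27]'

```text
clock: 1.1
position: [0.4232, 0.2311, 0.2494]
ee_rot: [-0.029, 1.571, 0.029]
wrist_force: [0.3, 0.1, -0.8]
grip_width: 1.001
```

```bash
python3 -c "
from h import *
rel([.568,-.166,.15],106.9)"
```

```text
[99.4, -402.1, 130.1] ('jaw yaw', np.float64(92.12)) ('turn', np.float64(-14.78))
```

Call:
servo_tool --rows '[0.5, 0.005, -0.035, 0.012, -2, 0.5, 0.015, -0.08, 0.026, -4, 0.5, 0.025, -0.125, 0.04, -6, 0.5, 0.04, -0.17, 0.055, -8, 0.5, 0.055, -0.215, 0.07, -10, 0.5, 0.07, -0.26, 0.084, -12, 0.5, 0.085, -0.305, 0.098, -14, 0.5, 0.095, -0.35, 0.113, -14.8, 0.5, 0.099, -0.39, 0.126, -14.8, 0.5, 0.099, -0.402, 0.13, -14.8]'

```text
clock: 2.1
position: [0.5672, -0.168, 0.1493]
ee_rot: [-0.227, 1.56, 0.227]
wrist_force: [-0.2, 0.4, 0.3]
grip_width: 0.497
```

```bash
python3 - <<'E'
from h import *
rel([.568,-.1662,.023],106.9); print(bot.observe()["joint_pos"].round(2))
o=[]
for n,(u,v) in(("top",(330,220)),("side",(290,192))):
    im=vision.camera(n); np.save(f"pics/{n}1.npy",im); o.append(cv2.resize(im[max(v-50,0):v+50,u-50:u+50,::-1],(400,400),interpolation=cv2.INTER_CUBIC))
cv2.imwrite("pics/c2.png",np.hstack(o))
E
```

```text
[126.3, 1.5, 1.5] ('jaw yaw', np.float64(106.59)) ('turn', np.float64(-0.31))
[-0.33  0.19  1.89 -0.    1.07 -2.19]
```

View pics/c2.png

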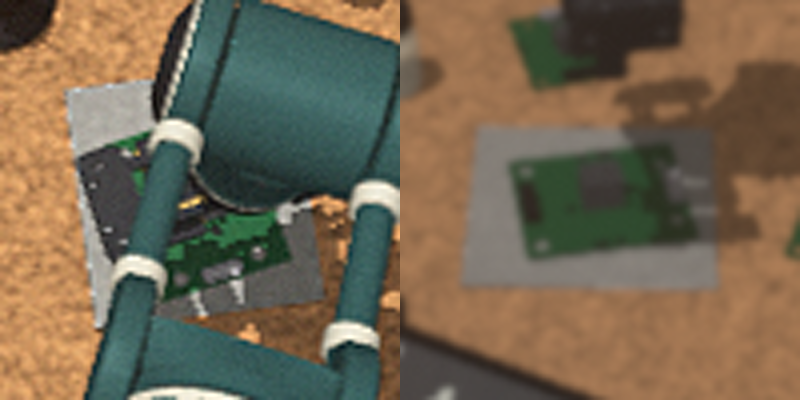

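The board lies undisturbed below the gripper. The arm hides it from the top camera, and the side view shows the heat sink at crop (602,185). Descending.

Call:
servo_tool --rows '[0.5, 0.02, 0.0015, 0.0015, -0.3, 0.5, 0.045, 0.0015, 0.0015, -0.3, 0.5, 0.07, 0.0015, 0.0015, -0.3, 0.5, 0.095, 0.0015, 0.0015, -0.3, 0.5, 0.115, 0.0015, 0.0015, -0.3, 0.5, 0.126, 0.0015, 0.0015, -0.3, 0.5, 0.126, 0.0015, 0.0015, -0.3, 0.2, 0.126, 0.0015, 0.0015, -0.3, 0.0, 0.126, 0.0015, 0.0015, -0.3, 0.0, 0.126, 0.0015, 0.0015, -0.3]' --squeeze 10

```text
clock: 3.2
position: [0.5693, -0.163, 0.0263]
ee_rot: [-0.235, 1.555, 0.233]
wrist_force: [0.6, 0.2, 1.6]
grip_width: 0.277
```

Call:
servo_tool --rows '[0, 0, 0, 0, 0, 0, 0, 0, 0, 0, 0, -0.01, 0, 0, 0, 0, -0.02, 0, 0, 0, 0, -0.04, 0, 0, 0, 0, -0.06, 0, 0, 0, 0, -0.08, 0, 0, 0, 0, -0.1, 0, 0, 0, 0, -0.1, 0, 0, 0, 0, -0.1, 0, 0, 0]' --squeeze 10

```text
clock: 4.2
position: [0.568, -0.1626, 0.125]
ee_rot: [-0.234, 1.557, 0.234]
wrist_force: [0.1, -0.2, -2.8]
grip_width: 0.27
```

```bash
python3 - <<'E'
from h import *
for i in range(3):
    s=bot.observe(); print(s["position"].round(4),s["wrist_force"].round(1),s["grip_width"])
    im=vision.camera("side")
rel([.5,0,.2],90.95)
v,u=175,290
cv2.imwrite("pics/c3.png",cv2.resize(im[v-75:v+75,u-100:u+100,::-1],(800,600),interpolation=cv2.INTER_CUBIC))
E
```

```text
[ 0.568  -0.1626  0.125 ] [ 0.1 -0.2 -2.8] 0.27044593087553204
[ 0.5673 -0.1624  0.124 ] [-0.2 -0.7 -1.9] 0.27029111797786404
[ 0.5669 -0.1623  0.1233] [-0.2 -0.6 -2.2] 0.2735919157119744
 [-76.6, 174.8, -16.4] ('jaw yaw', np.float64(107.07)) ('turn', np.float64(16.12))
```

View pics/c3.png

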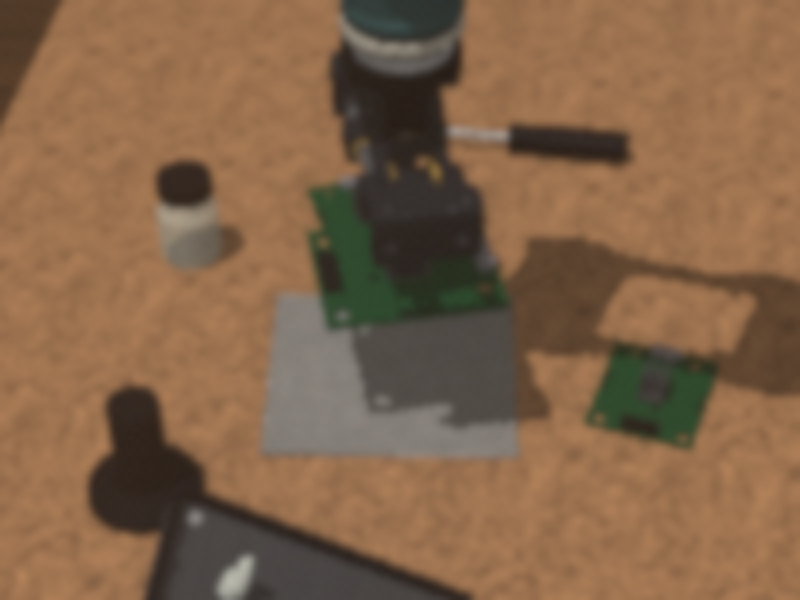

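The board is held level in the jaws and lifted. The spindle, jar and spare boards are untouched.

```bash
python3 - <<'E'
from h import *
rel([.5686,.1777,.20],90.95); print(onz("top",282,175,.08),onz("top",282,168,.0))
E
```

```text
[-76.6, 324.5, 101.4] ('jaw yaw', np.float64(107.07)) ('turn', np.float64(16.12))
[ 0.69207409 -0.03159731  0.08      ] [ 0.7300738  -0.03222551  0.        ]
```

Call:
servo_tool --rows '[0, -0.03, 0.005, 0.001, 1, 0, -0.06, 0.03, 0.009, 3, 0, -0.077, 0.07, 0.022, 5, 0, -0.077, 0.115, 0.036, 7, 0, -0.077, 0.16, 0.05, 9, 0, -0.077, 0.205, 0.064, 11, 0, -0.077, 0.245, 0.077, 13, 0, -0.077, 0.285, 0.089, 15, 0, -0.077, 0.315, 0.098, 16.1, 0, -0.077, 0.3245, 0.1014, 16.1]' --squeeze 10

```text
clock: 5.35
position: [0.5685, 0.1803, 0.2001]
ee_rot: [-0.015, 1.573, 0.016]
wrist_force: [0.1, -1.0, -2.3]
grip_width: 0.271
```

```bash
python3 - <<'E'
from h import *
o=[]
for n,(u,v) in(("top",(210,190)),("side",(260,235))):
    im=vision.camera(n); np.save(f"pics/{n}2.npy",im); o.append(cv2.resize(im[v-60:v+60,u-50:u+50,::-1],(400,480),interpolation=cv2.INTER_CUBIC))
cv2.imwrite("pics/c4.png",np.hstack(o))
s=bot.observe(); print(s["position"].round(4),s["wrist_force"].round(1),s["joint_pos"].round(2))
rel([.5686,.1777,.20],90.95)
E
```

```text
[0.5689 0.1784 0.2004] [-0.  -0.8 -1. ] [ 0.26  0.15  1.83 -0.    1.16 -1.33]
 [0.4, -0.7, -0.4] ('jaw yaw', np.float64(91.14)) ('turn', np.float64(0.19))
```

View pics/c4.png

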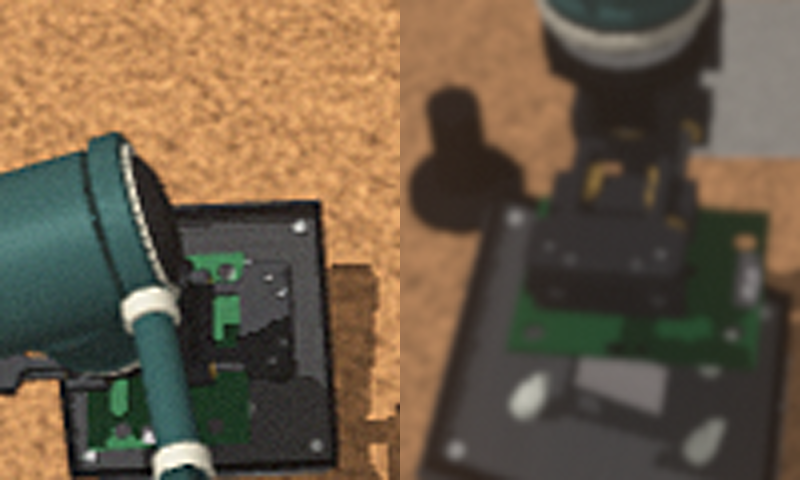

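Top view: board holes at crop (227,272) UR, (215,427) LR, (122,430) LL. Side view: (535,333) UL and (732,335) LL, with the UL post at (530,395). Next I compute where the holes are relative to the TCP.

```bash
python3 - <<'E'
from h import *
print("LL",tri((190.5,237.5),(293,258.75)))
T={"UR":(216.75,198),"LR":(213.75,236.75),"LL":(190.5,237.5)}; S={"UL":(243.75,258.25),"LL":(293,258.75)}
for z in(.176,.179):
  for n,D in(("top",T),("side",S)):
    for k,p in D.items():print(z,n,k,onz(n,*p,z).round(4))
E
```

```text
LL (array([0.51607541, 0.20869285, 0.17502838]), np.float64(0.0012753714806082728))
0.176 top UR [0.6163 0.1397 0.176 ]
0.176 top LR [0.5156 0.1486 0.176 ]
0.176 top LL [0.5154 0.2085 0.176 ]
0.176 side UL [0.6151 0.2201 0.176 ]
0.176 side LL [0.5166 0.2094 0.176 ]
0.179 top UR [0.6158 0.1393 0.179 ]
0.179 top LR [0.5154 0.1481 0.179 ]
0.179 top LL [0.5151 0.2079 0.179 ]
0.179 side UL [0.6144 0.2224 0.179 ]
0.179 side LL [0.5164 0.2117 0.179 ]
```

Call:
servo_tool --rows '[0, 0.006, -0.0005, 0.0012, 0.2, 0, 0.012, -0.0005, 0.0012, 0.2, 0, 0.018, -0.0005, 0.0012, 0.2, 0, 0.023, -0.0005, 0.0012, 0.2, 0, 0.028, -0.0005, 0.0012, 0.2, 0, 0.032, -0.0005, 0.0012, 0.2, 0, 0.035, -0.0005, 0.0012, 0.2, 0, 0.038, -0.0005, 0.0012, 0.2, 0, 0.041, -0.0005, 0.0012, 0.2, 0, 0.041, -0.0005, 0.0012, 0.2]' --squeeze 8

```text
clock: 6.45
position: [0.5706, 0.177, 0.1605]
ee_rot: [-0.011, 1.571, 0.011]
wrist_force: [-1.7, -0.2, -1.7]
grip_width: 0.267
```

```bash
python3 - <<'E'
from h import *
o=[]
for n,(u,v) in(("top",(210,200)),("side",(260,250))):
    im=vision.camera(n); np.save(f"pics/{n}3.npy",im); o.append(cv2.resize(im[v-50:v+50,u-50:u+50,::-1],(400,400),interpolation=cv2.INTER_CUBIC))
cv2.imwrite("pics/c5.png",np.hstack(o))
s=bot.observe(); print(s["position"].round(4),s["wrist_force"].round(1),s["wrist_torque"].round(2))
E
```

```text
[0.5708 0.177  0.1608] [-0.1  0.4 -1.3] [ 0.09  0.14 -0.  ]
```

View pics/c5.png

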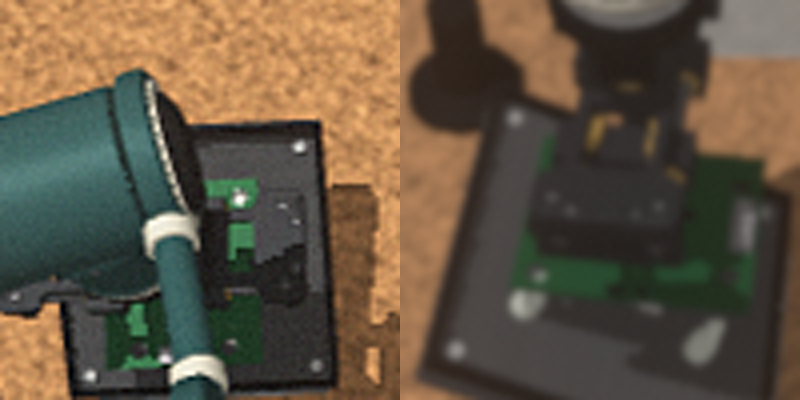

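Both upper posts' white tips show in their holes, in the top view at crop (240,197) and in the side view at (540,275). Next I lower along the arc so the board pivots in the jaws.

Call:
servo_tool --rows '[0, 0.002, 0.0005, -0.0005, 0, 0, 0.004, 0.0005, -0.001, 0, 0, 0.006, 0.0005, -0.0015, 0, 0, 0.008, 0.0005, -0.002, 0, 0, 0.01, 0.0005, -0.0025, 0, 0, 0.012, 0.0005, -0.003, 0, 0, 0.013, 0.0005, -0.003, 0, 0, 0.014, 0.0005, -0.003, 0, 0, 0.014, 0.0005, -0.003, 0, 0, 0.014, 0.0005, -0.003, 0]' --squeeze 6

```text
clock: 7.55
position: [0.568, 0.1775, 0.1467]
ee_rot: [-0.01, 1.571, 0.011]
wrist_force: [-1.1, -1.6, -0.8]
grip_width: 0.278
```

```bash
python3 - <<'E'
from h import *
o=[]
for n,(u,v) in(("top",(210,200)),("side",(260,250))):
    im=vision.camera(n); np.save(f"pics/{n}4.npy",im); o.append(cv2.resize(im[v-50:v+50,u-50:u+50,::-1],(400,400),interpolation=cv2.INTER_CUBIC))
cv2.imwrite("pics/c6.png",np.hstack(o))
s=bot.observe(); print(s["position"].round(4),s["wrist_force"].round(1),s["wrist_torque"].round(2))
E
```

```text
[0.568  0.1775 0.1467] [-1.2  0.1 -2.3] [0.03 0.07 0.07]
```

View pics/c6.png

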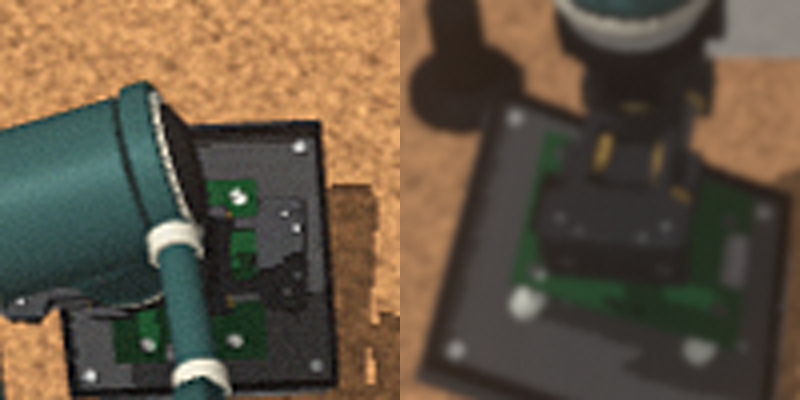

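The board is pivoting as planned. The upper tips are through, and the lower post tips are coming up under the lower holes (top crop (148,345) and (235,340)). Continuing.

Call:
servo_tool --rows '[0, 0.002, 0, 0, 0, 0, 0.004, 0, 0, 0, 0, 0.006, 0, 0, 0, 0, 0.008, 0, 0, 0, 0, 0.01, 0, -0.0005, 0, 0, 0.0115, 0, -0.0005, 0, 0, 0.013, 0, -0.001, 0, 0, 0.014, 0, -0.001, 0, 0, 0.014, 0, -0.001, 0, 0, 0.014, 0, -0.001, 0]' --squeeze 6

```text
clock: 8.65
position: [0.5697, 0.1776, 0.1358]
ee_rot: [-0.01, 1.564, 0.011]
wrist_force: [0.6, -1.9, 9.3]
grip_width: 0.271
```

```bash
python3 - <<'E'
from h import *
o=[]
for n,(u,v) in(("top",(210,200)),("side",(260,250))):
    im=vision.camera(n); np.save(f"pics/{n}5.npy",im); o.append(cv2.resize(im[v-50:v+50,u-50:u+50,::-1],(400,400),interpolation=cv2.INTER_CUBIC))
cv2.imwrite("pics/c7.png",np.hstack(o))
s=bot.observe(); print(s["position"].round(4),s["wrist_force"].round(1),s["wrist_torque"].round(2))
E
```

```text
[0.5698 0.1776 0.1358] [ 0.1 -0.9  9.5] [-0.23 -0.02 -0.03]
```

View pics/c7.png

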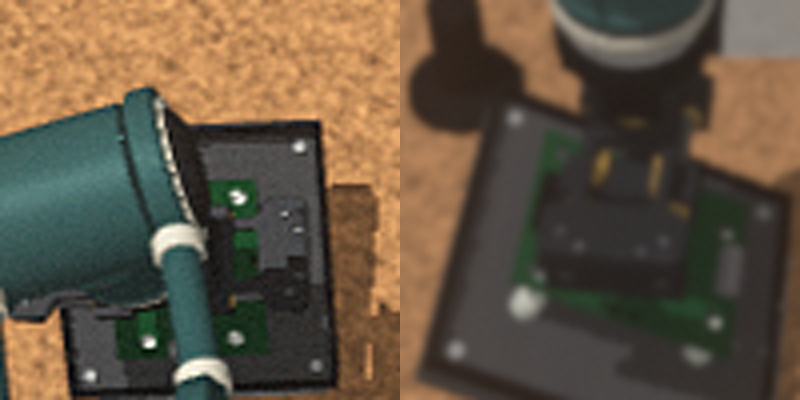

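All four tips are now through their holes: side view UL (540,273), LL (715,322) and LR (727,235), and top view UR (238,197). The 9.5 N upward force means the board is resting on the barbs. Releasing and rising.

Call:
servo_tool --rows '[0.3, -0.001, 0, 0, 0, 0.4, -0.001, 0, 0, 0, 0.5, -0.001, 0, 0, 0, 0.5, -0.001, 0, 0, 0, 0.5, -0.006, 0, 0, 0, 0.5, -0.015, 0, 0, 0, 0.5, -0.03, 0, 0, 0, 0.5, -0.05, 0, 0, 0, 0.6, -0.07, 0, -0.02, 0, 0.7, -0.08, 0, -0.04, 0]'

```text
clock: 9.75
position: [0.528, 0.1772, 0.2159]
ee_rot: [-0.009, 1.567, 0.011]
wrist_force: [0.2, 0.4, 0.9]
grip_width: 0.656
```

```bash
python3 - <<'E'
from h import *
o=[]
for n,(u,v) in(("top",(210,200)),("side",(260,250))):
    im=vision.camera(n); np.save(f"pics/{n}6.npy",im); o.append(cv2.resize(im[v-50:v+50,u-50:u+50,::-1],(400,400),interpolation=cv2.INTER_CUBIC))
cv2.imwrite("pics/c8.png",np.hstack(o))
s=bot.observe(); print(s["position"].round(4),s["wrist_force"].round(1),s["grip_width"])
F=np.array([.5778,.1778,.1012]); Y=R.from_euler("z",.95,degrees=True)*R.from_euler("y",-25,degrees=True); M=Y.as_matrix(); print(M.round(3))
# fingertip: upslope edge = TCP +9mm world-x, -11mm z
for nm,x,zb in(("up contact z11",28,14),("up home",28,3),("low contact",-24,14),("low home",-24,3)):
    c=F+M@np.array([x,0,zb])/1000; t=c+np.array([-.009,0,.011]); print(nm,t.round(4)); rel(t,90.95)
E
```

```text
[0.5266 0.1772 0.2158] [ 0.4  1.2 -0.1] 0.7006063653078977
[[ 0.906 -0.017 -0.423]
 [ 0.015  1.    -0.007]
 [ 0.423 -0.     0.906]]
up contact z11 [0.5883 0.1781 0.1367]
 [79.3, -0.1, 61.4] ('jaw yaw', np.float64(90.81)) ('turn', np.float64(-0.14))
up home [0.5929 0.1782 0.1268]
 [89.3, -0.1, 66.0] ('jaw yaw', np.float64(90.81)) ('turn', np.float64(-0.14))
low contact [0.5411 0.1773 0.1147]
 [101.1, -0.2, 14.1] ('jaw yaw', np.float64(90.81)) ('turn', np.float64(-0.14))
low home [0.5458 0.1774 0.1048]
 [111.1, -0.2, 18.8] ('jaw yaw', np.float64(90.81)) ('turn', np.float64(-0.14))
```

View pics/c8.png

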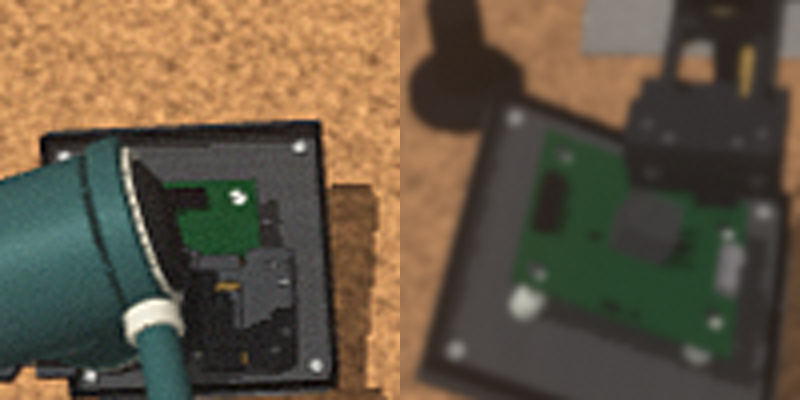

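The board is lying parallel to the plate with all posts through their holes. The tip reflections show at side crop (565,157), (540,273), (727,235) and (715,322). Next I press the upper pair with the fingers 62 mm apart, moving square to the plate.

Call:
servo_tool --rows '[0.7, 0.005, 0, 0.02, 0, 0.7, 0.02, 0, 0.04, 0, 0.7, 0.04, 0, 0.055, 0, 0.7, 0.06, 0, 0.059, 0, 0.7, 0.068, 0, 0.059, 0, 0.7, 0.073, 0, 0.06, 0, 0.7, 0.077, 0, 0.061, 0, 0.7, 0.08, 0, 0.062, 0, 0.7, 0.082, 0, 0.063, 0, 0.7, 0.084, 0, 0.064, 0]'

```text
clock: 10.85
position: [0.5876, 0.1775, 0.1386]
ee_rot: [-0.011, 1.578, 0.01]
wrist_force: [-27.6, -5.3, 29.7]
grip_width: 0.701
```

Call:
servo_tool --rows '[0.7, 0.001, 0, -0.002, 0, 0.7, 0.002, 0, -0.003, 0, 0.7, 0.003, 0, -0.003, 0, 0.7, 0.004, 0, -0.003, 0, 0.7, 0.005, 0, -0.003, 0, 0.7, 0.006, 0, -0.003, 0, 0.7, 0.007, 0, -0.003, 0, 0.7, 0.008, 0, -0.003, 0, 0.7, 0.008, 0, -0.003, 0, 0.7, 0.008, 0, -0.003, 0]'

```text
clock: 11.85
position: [0.589, 0.1778, 0.1245]
ee_rot: [-0.01, 1.568, 0.011]
wrist_force: [-7.2, -2.8, 18.6]
grip_width: 0.701
```

```bash
python3 - <<'E'
from h import *
s=bot.observe(); print(s["position"].round(4),s["wrist_force"].round(1),s["wrist_torque"].round(2),s["grip_width"])
for n in("top","side"): np.save(f"pics/{n}7.npy",vision.camera(n))
im=np.load("pics/side7.npy");t=np.load("pics/top7.npy")
c=lambda i,u,v:cv2.resize(i[v-50:v+50,u-50:u+50,::-1],(400,400),interpolation=cv2.INTER_CUBIC)
cv2.imwrite("pics/c9.png",np.hstack([c(t,210,200),c(im,260,250)]))
E
```

```text
[0.589  0.1778 0.1245] [-7.2 -2.8 18.6] [-0.3   0.94 -0.03] 0.7014742816933394
```

View pics/c9.png

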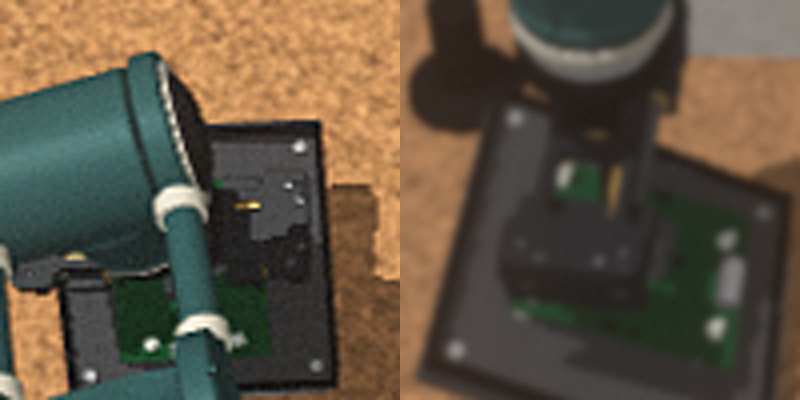

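The tool dropped 14 mm and now sits at the height expected with the board home (0.1245 against 0.125). The upper pair has clicked. I'll press a little more, then lift off.

Call:
servo_tool --rows '[0.7, 0.002, 0, 0, 0, 0.7, 0.004, 0, 0, 0, 0.7, 0.004, 0, 0, 0, 0.7, -0.008, 0, 0, 0, 0.7, -0.02, 0, 0, 0, 0.7, -0.04, 0, 0, 0, 0.65, -0.05, 0, -0.015, 0, 0.55, -0.05, 0, -0.035, 0, 0.48, -0.05, 0, -0.05, 0, 0.48, -0.045, 0, -0.05, 0]'

```text
clock: 12.95
position: [0.5367, 0.1771, 0.1657]
ee_rot: [-0.011, 1.571, 0.011]
wrist_force: [-0.0, -0.4, -0.6]
grip_width: 0.48
```

```bash
python3 - <<'E'
from h import *
s=bot.observe(); print(s["position"].round(4),s["wrist_force"].round(1),s["grip_width"])
rel([.5393,.1773,.1139],90.95,"contact");rel([.544,.1774,.104],90.95,"home")
E
```

```text
[0.5367 0.1771 0.1657] [-0.  -0.4 -0.6] 0.47993776422329487
contact [51.8, 0.2, 2.7] ('jaw yaw', np.float64(90.81)) ('turn', np.float64(-0.14))
home [61.7, 0.2, 7.4] ('jaw yaw', np.float64(90.81)) ('turn', np.float64(-0.14))
```

Call:
servo_tool --rows '[0.48, 0.02, 0, 0.002, 0, 0.48, 0.035, 0, 0.002, 0, 0.48, 0.045, 0, 0.002, 0, 0.48, 0.05, 0, 0.002, 0, 0.48, 0.054, 0, 0.002, 0, 0.48, 0.057, 0, 0.003, 0, 0.48, 0.06, 0, 0.003, 0, 0.48, 0.062, 0, 0.004, 0, 0.48, 0.063, 0, 0.004, 0, 0.48, 0.064, 0, 0.004, 0]'

```text
clock: 13.95
position: [0.5429, 0.1773, 0.1038]
ee_rot: [-0.01, 1.568, 0.011]
wrist_force: [-1.2, -0.4, 0.9]
grip_width: 0.477
```

Call:
servo_tool --rows '[0.48, 0.001, 0, 0, 0, 0.48, 0.002, 0, 0, 0, 0.48, 0.003, 0, 0, 0, 0.48, 0.004, 0, 0, 0, 0.48, 0.005, 0, 0, 0, 0.48, 0.006, 0, 0, 0, 0.48, 0.007, 0, 0, 0, 0.48, 0.008, 0, 0, 0, 0.48, 0.008, 0, 0, 0, 0.48, 0.008, 0, 0, 0]'

```text
clock: 14.95
position: [0.543, 0.1773, 0.0993]
ee_rot: [-0.01, 1.569, 0.011]
wrist_force: [-11.8, -3.6, 32.4]
grip_width: 0.476
```

Call:
servo_tool --rows '[0.48, 0, 0, 0, 0, 0.48, -0.02, 0, 0, 0, 0.48, -0.05, 0, 0, 0, 0.48, -0.08, 0, 0, 0, 0.48, -0.1, 0, -0.03, 0, 0.48, -0.11, 0, -0.06, 0, 0.48, -0.11, -0.04, -0.09, 0, 0.48, -0.11, -0.08, -0.1, 0, 0.48, -0.11, -0.12, -0.1, 0, 0.48, -0.11, -0.16, -0.1, 0]'

```text
clock: 15.95
position: [0.443, 0.0146, 0.2034]
ee_rot: [-0.012, 1.571, 0.012]
wrist_force: [1.9, -0.7, -0.2]
grip_width: 0.48
```

```bash
python3 - <<'E'
from h import *
for n in("top","side"): np.save(f"pics/{n}8.npy",vision.camera(n))
im=np.load("pics/side8.npy");t=np.load("pics/top8.npy")
c=lambda i,u,v:cv2.resize(i[v-45:v+45,u-45:u+45,::-1],(400,400),interpolation=cv2.INTER_CUBIC)
cv2.imwrite("pics/c10.png",np.hstack([c(t,208,215),c(im,260,265)]))
E
```

```text
(no output)
```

View pics/c10.png

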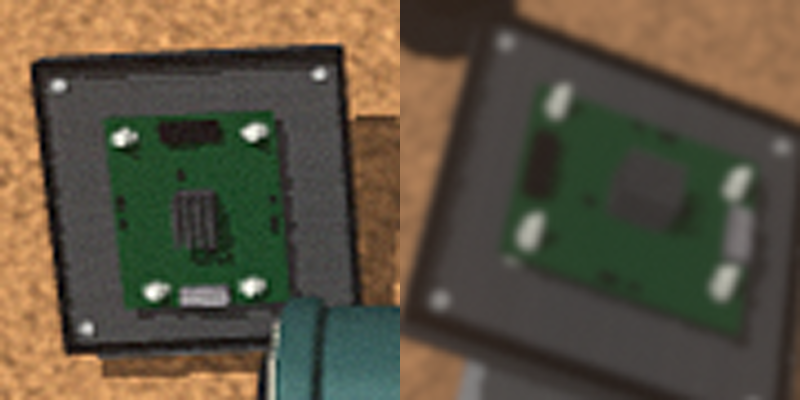

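All four posts stand well proud of the board. To check it is home, I triangulate the board's corners in the panel frame, where the top face should be at z = 3 mm.

```bash
cat > chk.py <<'E'
from h import *
import sys
k=sys.argv[1]
def quad(im,box):
    u,v,w,h=box; I=im[v:v+h,u:u+w].astype(int)
    m=((I[...,1]>I[...,0]*1.25)&(I[...,1]>I[...,2]*1.15)).astype(np.uint8)
    m=cv2.resize(m*255,None,fx=4,fy=4,interpolation=cv2.INTER_LINEAR)>127
    m=cv2.morphologyEx(m.astype(np.uint8),cv2.MORPH_CLOSE,np.ones((25,25)))
    c=cv2.convexHull(max(cv2.findContours(m,0,2)[0],key=cv2.contourArea)).astype(np.float32)
    q=cv2.boxPoints(cv2.minAreaRect(c)); # initial; refine each side by line fit of near hull points
    ap=cv2.approxPolyN(c,4,ensure_convex=True).reshape(-1,2) 
    return ap/4+[u-.375,v-.375]
t=quad(np.load(f"pics/top{k}.npy"),(175,180,70,62)); s=quad(np.load(f"pics/side{k}.npy"),(272-50,275-55+0,95,95))
print(t.round(1).tolist(),s.round(1).tolist())
O=np.array([.5778,.1778,.1012]);M=(R.from_euler("z",.95,degrees=True)*R.from_euler("y",-25,degrees=True)).as_matrix()
for x,y in((62,52),(62,-52),(-62,52),(-62,-52)):
    P=O+M@np.array([x,y,3])/1000
    a=min(t,key=lambda q:np.linalg.norm(q-proj("top",P)));b=min(s,key=lambda q:np.linalg.norm(q-proj("side",P)))
    p,e=tri(a,b);print((x,y),((p-O)@M*1000).round(1),round(e*1000,1),"pred px",proj("top",P).round(1),proj("side",P).round(1))
E
python3 chk.py 8
```

```text
[[228.9, 241.4], [190.6, 241.4], [185.0, 195.8], [224.7, 193.5]] [[294.1, 255.9], [291.0, 295.7], [236.6, 276.6], [245.5, 238.2]]
(62, 52) [61.2 53.9  0.6] 0.9 pred px [185.5 195.9] [236.6 275.2]
(62, -52) [ 61.4 -53.7  -2.2] 2.1 pred px [223.9 194.2] [245.4 237.3]
(-62, 52) [-68.1  52.3  -0.1] 5.9 pred px [190.3 238.7] [290.5 294.1]
(-62, -52) [-67.9 -54.7   1.4] 14.6 pred px [227.6 237. ] [295.1 256. ]
```

The corners agree with home to about 1 px, and none reads high, but that only resolves 1–2 mm. Also, the lower press ended 4 mm lower relative to the model than the upper one. There is time left, so I'll press the upper pair again and compare heights.

```bash
python3 -c "
from h import *
rel([.589,.1778,.15],90.95,'hover');rel([.589,.1778,.1245],90.95,'prev')"
```

```text
hover [53.0, 164.4, 147.0] ('jaw yaw', np.float64(90.5)) ('turn', np.float64(-0.45))
prev [78.5, 164.4, 147.0] ('jaw yaw', np.float64(90.5)) ('turn', np.float64(-0.45))
```

Call:
servo_tool --rows '[0.7, 0, 0.03, 0.025, 0, 0.7, 0, 0.06, 0.05, 0, 0.7, 0, 0.09, 0.08, 0, 0.7, 0, 0.12, 0.11, 0, 0.7, 0, 0.15, 0.135, -0.4, 0.7, 0.01, 0.1645, 0.147, -0.4, 0.7, 0.03, 0.1645, 0.147, -0.4, 0.7, 0.053, 0.1645, 0.147, -0.4, 0.7, 0.065, 0.1645, 0.147, -0.4, 0.7, 0.072, 0.1645, 0.147, -0.4]'

```text
clock: 17.05
position: [0.5874, 0.1826, 0.1296]
ee_rot: [-0.017, 1.574, 0.016]
wrist_force: [-0.2, 0.3, -0.1]
grip_width: 0.699
```

Call:
servo_tool --rows '[0.7, 0.003, 0, 0, 0, 0.7, 0.005, 0, 0, 0, 0.7, 0.006, 0, 0, 0, 0.7, 0.007, 0, 0, 0, 0.7, 0.008, 0, 0, 0, 0.7, 0.009, 0, 0, 0, 0.7, 0.01, 0, 0, 0, 0.7, 0.011, 0, 0, 0, 0.7, 0.012, 0, 0, 0, 0.7, 0.012, 0, 0, 0]'

```text
clock: 18.05
position: [0.5894, 0.1822, 0.1217]
ee_rot: [-0.016, 1.569, 0.016]
wrist_force: [-2.6, -1.0, 9.0]
grip_width: 0.698
```

Call:
servo_tool --rows '[0.7, 0.001, 0, 0, 0, 0.7, 0.002, 0, 0, 0, 0.7, 0.003, 0, 0, 0, 0.7, 0.004, 0, 0, 0, 0.7, 0.005, 0, 0, 0, 0.7, 0.006, 0, 0, 0, 0.7, 0.007, 0, 0, 0, 0.7, 0.007, 0, 0, 0, 0.7, 0.007, 0, 0, 0, 0.7, 0.007, 0, 0, 0]'

```text
clock: 19.05
position: [0.5898, 0.1822, 0.121]
ee_rot: [-0.016, 1.568, 0.016]
wrist_force: [-17.3, -6.1, 39.4]
grip_width: 0.701
```

Call:
servo_tool --rows '[0.7, 0, 0, 0, 0, 0.7, -0.015, 0, 0, 0, 0.7, -0.03, 0, 0, 0, 0.7, -0.05, 0, 0, 0, 0.65, -0.055, -0.002, -0.015, 0, 0.55, -0.055, -0.004, -0.035, 0.3, 0.48, -0.05, -0.0045, -0.048, 0.3, 0.48, -0.03, -0.0045, -0.048, 0.3, 0.48, 0, -0.0045, -0.048, 0.3, 0.48, 0.01, -0.0045, -0.048, 0.3]'

```text
clock: 20.05
position: [0.5398, 0.1763, 0.1011]
ee_rot: [-0.013, 1.573, 0.011]
wrist_force: [-2.6, -1.3, 17.3]
grip_width: 0.48
```

Call:
servo_tool --rows '[0.48, 0, 0, 0, 0, 0.48, 0, 0, 0, 0, 0.48, 0.001, 0, 0, 0, 0.48, 0.002, 0, 0, 0, 0.48, 0.002, 0, 0, 0, 0.48, 0.002, 0, 0, 0, 0.48, 0.002, 0, 0, 0, 0.48, 0.002, 0, 0, 0, 0.48, 0.002, 0, 0, 0, 0.48, 0.002, 0, 0, 0]'

```text
clock: 21.05
position: [0.5412, 0.1767, 0.101]
ee_rot: [-0.012, 1.57, 0.012]
wrist_force: [2.2, 1.0, 3.2]
grip_width: 0.48
```

Call:
servo_tool --rows '[0.48, 0.001, 0, 0, 0, 0.48, 0.002, 0, 0, 0, 0.48, 0.003, 0, 0, 0, 0.48, 0.004, 0, 0, 0, 0.48, 0.005, 0, 0, 0, 0.48, 0.006, 0, 0, 0, 0.48, 0.007, 0, 0, 0, 0.48, 0.007, 0, 0, 0, 0.48, 0.007, 0, 0, 0, 0.48, 0.007, 0, 0, 0]'

```text
clock: 22.05
position: [0.542, 0.1768, 0.0989]
ee_rot: [-0.012, 1.569, 0.012]
wrist_force: [-9.9, -3.3, 31.0]
grip_width: 0.479
```

The lower press (0.0989 at x = 0.542) and the upper press (0.1210 at x = 0.590) now lie on one 25° plane to within 0.2 mm, and both are rigid. Withdrawing clear for a final check.

Call:
servo_tool --rows '[0.48, 0, 0, 0, 0, 0.48, -0.02, 0, 0, 0, 0.48, -0.05, 0, 0, 0, 0.48, -0.08, 0, 0, 0, 0.48, -0.1, 0, -0.03, 0, 0.48, -0.11, -0.03, -0.06, 0, 0.48, -0.12, -0.07, -0.09, 0, 0.48, -0.12, -0.11, -0.12, 0, 0.48, -0.12, -0.15, -0.13, 0, 0.48, -0.12, -0.19, -0.13, 0]'

```text
clock: 23.05
position: [0.411, -0.0162, 0.2129]
ee_rot: [-0.013, 1.573, 0.013]
wrist_force: [1.2, -0.4, 0.7]
grip_width: 0.48
```

```bash
python3 - <<'E'
from h import *
for n in("top","side"): np.save(f"pics/{n}9.npy",vision.camera(n))
im=np.load("pics/side9.npy");t=np.load("pics/top9.npy")
c=lambda i,u,v:cv2.resize(i[v-45:v+45,u-45:u+45,::-1],(400,400),interpolation=cv2.INTER_CUBIC)
cv2.imwrite("pics/c11.png",np.hstack([c(t,208,215),c(im,260,265)]))
E
python3 chk.py 9
```

```text
[[228.9, 241.4], [190.5, 241.4], [185.1, 195.7], [224.7, 193.7]] [[294.1, 256.1], [291.0, 295.6], [236.6, 276.6], [245.7, 238.0]]
(62, 52) [61.3 53.6  0.4] 1.0 pred px [185.5 195.9] [236.6 275.2]
(62, -52) [ 61.  -53.7  -1.1] 1.9 pred px [223.9 194.2] [245.4 237.3]
(-62, 52) [-67.8  52.6   0.4] 5.9 pred px [190.3 238.7] [290.5 294.1]
(-62, -52) [-68.2 -54.6   0.8] 14.5 pred px [227.6 237. ] [295.1 256. ]
```

```bash
python3 -c "
from rig import bot
print(bot.observe()['dq'].round(3)); print(bot.hand_in())"
```

```text
[ 0.07   0.017 -0.012  0.053  0.004  0.075]
the job is handed in; nothing more can be done
None
```

I gripped the 124 x 104 mm board on the mat by its heat sink and hooked its upper holes over the upper posts. The tool always points down, so I let the board pivot in the jaws to 25° until all four posts stood in their holes. I then released it and pressed the upper and lower pairs twice each with the spread fingers, drew the arm clear, and handed in at about 23 s.

**Checks that agreed:**
- **Seating by touch:** the last presses, at 31–43 N, met rigid resistance. The upper and lower contact heights lie on one 25° plane to within 0.2 mm.
- **Seating by picture:** after the first round of presses, the last picture viewed shows all four posts well proud of the board.
- **Corners:** the two upper corners, triangulated from both cameras, read 3–4 mm below the height expected for a seated board. Nothing reads high, but the cameras resolve only a millimetre or two.

**Checks that failed or disagreed:**
- **Lower corners:** the triangulation was not usable (5.9 and 14.5 mm between the rays), because in the top view the detected lower edge ran to the limit of the search area. The side view alone puts those corners within about 1.5 px of home.
- **Press heights:** they ended 3–4 mm below my first model, and the first upper press stood about 3 mm higher than the final one. I put the latter down to the lower end not yet having snapped.
- **Final look:** the picture limit was reached, so the state after the second pressing was checked only by numbers. Its corner positions matched the earlier picture to about 0.2 px.
- **Bystanders:** I did not measure them again at the end. The tool's path stayed clear of them.

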